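Lock the bayonet coupling ring of a loopback plug on the harness test box

ROBOT

A 7-joint arm with a two-finger parallel gripper is mounted at the origin on the work surface. World frame = base frame: x ahead of the robot, y to its left, z up, the work surface at z = 0. Lengths are in m, angles in rad, forces in N, time in s.
With the tool pointing down it reaches from about 0.4 to 0.85 m from the base axis. Payload 10.4 kg.
Tool frame: the origin (TCP) lies at the very end of the fingers, on their centre line; the grasp point (between the pads) lies 19 mm behind it; z points along the fingers, y is the line along which they close (so a half turn about z gives the same grasp; the last joint's range is limited). The gripper opens to 87 mm and grips with 3 to 60 N. Pads are 19 mm wide; open, the fingers measure 117 mm over their backs; the gripper's body (75 mm by 190 mm) begins 51 mm behind the grasp point.
Start: joints at [-1.244, 0.332, -0.065, 1.46, 0.022, 1.35, -0.088], TCP at [0.214, 0.587, 0.223] pointing down, gripper open.
Joint ranges: [-2.6, 2.6], [-0.5, 2.12], [-1.47, 1.34], [0.16, 2.42], [-1.27, 4.41], [0.06, 2.06], [-2.6, 2.6]. Speed limits (rad/s): [2.22, 2.22, 2.79, 2.79, 3.14, 3.14, 3.14].

INTERFACE

Orientations are given as a unit quaternion [x, y, z, w].
In Python, from bench import status, camera, order gives the robot as it stands.
- The arm moves only by the tool jog_arm, never from a script. Its argument "plan" is a list of rows, each a list of 7 numbers: the turn, a rotation vector about the tool's x, y, z in rad, then the shift along the tool's x, y, z in mm, then the opening, from -1 (shut) to 1 (fully open). A call has 1 to 12 rows; each row is the pose to reach, as a shift and turn from the pose commanded when the call began, along the tool's axes at that moment; what a row does not reach only later rows make up. A row lasts 1/10 s, in which the tool goes at most 50 mm and 8.59 degrees, less where a joint would pass 70% of its speed; a pose out of reach is approached as far as the arm can. A call with a gripper value outside its range is refused whole. The fingers move at their own pace and stop on an object; "squeeze" is the grip in N (left out, the last holds). Time passes only in rows, so rows that repeat a pose let the fingers close. It gives the time, the measured TCP pose, the force, the opening and the grip force at its end, in the units of the state.
- status.read_state(): the state, without advancing time (a new reading comes with each control period).
- camera(name): name is "side" or "top" or "wrist"; returns a dict with "image" (420x560x3 uint8, red, green, blue), "z_map" (420x560 float32, m along the optical axis (not along the pixel's ray), 0 where there is no reading), "fx", "fy", "cx", "cy" (pixels), "world_from_camera" (4x4, takes a point from camera to world coordinates); the wrist camera has in their place "mount" (4x4, takes a point from camera to tool coordinates, whose origin is the TCP and whose axes are the flange's). Camera axes: x right, y down, z forward; pixel columns grow to the right and rows downward; lengths in m; the calibration is good to about 2 mm. A picture is of the moment at which its call begins: read the wrist's pose just before it.
- order.close_job(): hands the job in; it is judged then, once.
The state is a dict: "time": time; "joint_positions": joint angles; "joint_vel": joint speeds; "joint_torque": joint torques, N m; "ee_pos": TCP position; "eef_rot": TCP orientation; "ft_force": force on the tool from outside, world axes, zero at the start; "torque": the same for the moment, N m; "width": finger opening in m; "grip_force": force on a finger pad.
Only numpy, scipy, OpenCV 4.12 (cv2) and the standard library are available. Lean on these libraries where they do the work, as an engineer would, in place of code of your own. Each camera call takes 0.05 s, during which the arm holds its last target. There are 200 camera calls.

TASK

Two identical loopback plugs stand in the sockets on top of the harness test box; one is locked, but the coupling ring of the other still stands high, with its thumb lug well away from the white lock pointer on the flange. Press that ring down while turning it clockwise (seen from above) until it drops over its bayonet pins, keep turning clockwise to the stop and let go, so that it springs up into its lock notch with the lug over the lock pointer. Leave the plug that is already locked, and the loose things on the bench, as they are.

Things in the scene. Friction and masses are not known exactly. Their poses are not given: they have to be found in the camera images.
- port: Socket with the unlocked loopback plug, fixed on the box's lid. Origin: centre of the underside of its 92 x 92 x 5 mm dark flange, on the plug's upright axis, 85 mm above the bench; z up, x towards its lock pointer. Above: aluminium barrel 41 mm in diameter with bayonet pins, the ring around it, and through the ring the closed dark plug shell, 43 mm in diameter, its top 70 mm above the origin.
- ring: The unlocked aluminium coupling ring, 56 mm in diameter, 24 mm high; origin at the centre of its underside (27 mm above port's when high), x towards its lug. Captive: it turns about the plug axis and travels up and down, and never comes off. A spring lifts it, about 3 N at the top of its travel, 8 N at the bottom. When high it turns both ways with light friction and stays as turned.
- ring_top (a point): Centre of the unlocked ring's top face, 24 mm above its underside. Where the ring starts, pressing it down meets a pin after 1 mm. The slot mouth is inside, unseen, clockwise of the start and before the lock pointer: feel for it. With the mouth over the pin (0.17 rad of play either way) the ring goes 12 mm down to a firm bottom, and can then be turned on clockwise.
- ring_lug (a point): Middle of the top face of the unlocked ring's thumb lug, 36 mm from the plug axis, 12 mm below the ring's top. The lug is 10 mm wide, 10 mm high, sticks out to 41 mm from the axis and has a narrow black line along it. Once the ring is down by 11 mm or more and turned on past the mouth, the pin holds it down (10.5 mm) even when let go; clockwise it then turns to a firm end stop.
- lock_pointer (a point): Raised white pointer on port's flange (31 to 45 mm from the axis); this point: 36 mm from the axis, 8 mm above the origin. Let go at the end stop, the ring springs up 2.5 mm into its lock notch (0.07 rad of play either way) and cannot turn back: the lug is then straight above the pointer, ring_lug 23 mm above it (31 mm while the ring stands high) and the ring 8 mm lower than at the start.
- locked_port: The other socket, the same in every part and size, its plug already locked: its ring stands 8 mm lower than the unlocked one and its lug is over its own pointer. It stands 144 mm from port, on either side of it. Origin and axes as port.
- locked_ring_lug (a point): The same point on the lug of the ring that is already locked.
- test_box: Grey die-cast test box, 170 x 300 x 85 mm, fixed on the bench; origin at the centre of its underside, z up, x from its front with the test sockets to its back; the two sockets stand on its lid, 72 mm either side of the middle along its y.
- dust_cap: Bystander: loose round aluminium dust cap, 48 mm in diameter, 18 mm high, on the bench; origin at the centre of its underside.
- pin_tool: Bystander: loose screwdriver-shaped pin tool with a blue handle, 160 mm long, lying on the bench; origin at the middle of its underside.
- elbow: Bystander: loose black right-angle backshell about 70 mm long and 32 mm thick, on the bench; origin under one end.
- parts_tray: Bystander: open grey parts tray, 110 x 160 x 35 mm, on the bench; origin at the centre of its underside.

How it is judged:
By the outcome, as a careful person would: the job done as asked, in the order asked, and still so for the second after the job is handed in, with the robot touching nothing.
It also fails if it takes over 58 s, if anything falls off the work surface, if the arm or the gripper's body presses on something with over 40 N, if the wrist force passes 120 N, or if a joint passes its speed limit or range.

## Working session

There is one attempt and no reset: what is moved stays moved. The work goes in short steps, Python scripts to look and compute and a tool call to move; the robot and the scene stay as the last step left them, time stands still between calls to the robot, and variables do not carry over. Pictures are saved under pics/ and viewed, at most 10 in all, crops included, and the job is handed in when it is done.

Besides the shell and the picture viewer there is one more tool, called after "Emit:" as name(argument=value, ...), one argument or row to a line, values as JSON. jog_arm: Moves the arm, as the interface text tells. Its arguments: {"type":"object","properties":{"plan":{"type":"array"},"squeeze":{"type":"number"}},"required":["plan"]}

```bash
mkdir -p pics; ls; python3 - <<'E'
from bench import status,camera
import cv2,numpy as np
s=status.read_state();print({k:np.round(v,3).tolist() for k,v in s.items()})
for n in("top","side"):
    c=camera(n);cv2.imwrite(f"pics/{n}0.png",c["image"][:,:,::-1]);np.savez(f"{n}0.npz",**c)
    print(n,c["fx"],c["fy"],c["cx"],c["cy"],np.round(c["world_from_camera"],3).tolist())
c=camera("wrist");print(np.round(c["mount"],3).tolist())
E
```

```text
pics
{'time': 0.0, 'joint_positions': [-1.244, 0.333, -0.065, 1.461, 0.022, 1.35, -0.089], 'joint_vel': [-0.001, -0.001, 0.001, 0.001, 0.001, 0.001, 0.002], 'joint_torque': [-0.001, -62.326, 0.023, -38.99, -0.062, 0.04, 0.0], 'ee_pos': [0.214, 0.587, 0.222], 'eef_rot': [0.174, 0.985, -0.001, -0.0], 'ft_force': [0.481, -0.261, -0.132], 'torque': [0.031, 0.023, 0.059], 'grip_force': 0.0, 'width': 0.087}
top 445.5418931942533 445.5418931942533 274.9662567788754 204.52796882267555 [[0.016, -0.996, 0.088, 0.455], [-0.999, -0.019, -0.033, 0.013], [0.034, -0.088, -0.996, 1.128], [0.0, 0.0, 0.0, 1.0]]
side 536.3948999670889 536.3948999670889 275.4900121676083 199.38725088192464 [[0.999, -0.017, 0.037, 0.472], [-0.039, -0.692, 0.721, -1.139], [0.013, -0.721, -0.692, 1.176], [0.0, 0.0, 0.0, 1.0]]
[[0.0, -0.952, -0.307, 0.084], [1.0, 0.0, -0.001, 0.001], [0.001, -0.307, 0.952, -0.162], [0.0, 0.0, 0.0, 1.0]]
```

View pics/top0.png

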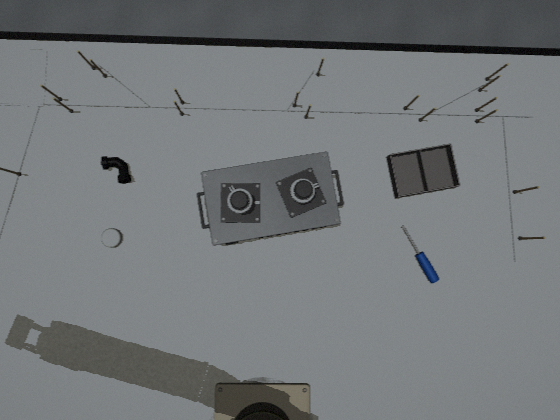

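View pics/side0.png

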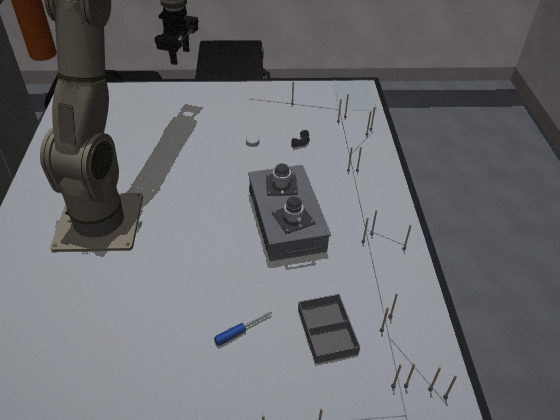

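The top view shows the box at about (270,198), with sockets at about (240,201) and (303,190). The bystanders are well clear. I'll zoom in on the sockets.

```bash
python3 - <<'E'
import cv2,numpy as np
t=cv2.imread("pics/top0.png")[165:230,205:340];s=cv2.imread("pics/side0.png")[155:240,245:335]
t=cv2.resize(t,None,fx=5.5,fy=5.5,interpolation=3)
cv2.imwrite("pics/z0.png",np.clip(t*1.4,0,255))
for n in["top"]:
    d=np.load("top0.npz");W=d["world_from_camera"]
    for (u,v) in[(240,200),(303,190)]:
        z=d["z_map"][v-6:v+7,u-6:u+7].min()
        print(W@np.array([(u-d["cx"])/d["fx"]*z,(v-d["cy"])/d["fy"]*z,z,1]))
E
```

```text
[0.45529284 0.01269062 1.12845899 1.        ]
[0.45529284 0.01269062 1.12845899 1.        ][ WARN:0@0.032] global loadsave.cpp:1063 imwrite_ Unsupported depth image for selected encoder is fallbacked to CV_8U.
```

View pics/z0.png

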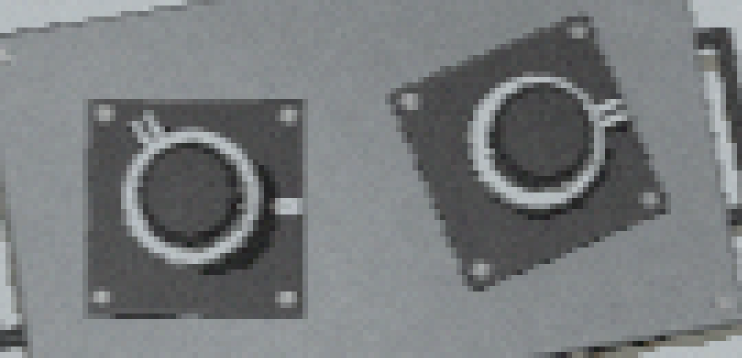

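The zoom shows the left socket unlocked, with its lug up-left at crop (147,128) and its pointer at right (287,206). The right socket is locked, with its lug over its pointer. Next I'll measure the left one.

```bash
cat > h.py <<'E'
import numpy as np,cv2
from scipy.spatial.transform import Rotation as R
def plane(c,W,uv,z):
    uv=np.atleast_2d(uv).astype(float)
    d=np.c_[(uv[:,0]-c["cx"])/c["fx"],(uv[:,1]-c["cy"])/c["fy"],np.ones(len(uv))]@W[:3,:3].T
    return W[:3,3]+d*((z-W[2,3])/d[:,2])[:,None]
def toolT(s):
    T=np.eye(4);T[:3,:3]=R.from_quat(s["eef_rot"]).as_matrix();T[:3,3]=s["ee_pos"];return T
E
python3 - <<'E'
from h import *
c=dict(np.load("top0.npz"));W=c["world_from_camera"]
f=lambda p:np.array(p)/5.5+[205-.4,165-.4]
fl=plane(c,W,f([(88,100),(302,100),(302,318),(88,318)]),.09)[:,:2];o=fl.mean(0)
print("flange",fl.round(4).tolist(),o.round(4),np.linalg.norm(fl-np.roll(fl,1,0),axis=1))
print("ringc",plane(c,W,f([(193,197)]),.136)[0])
l=plane(c,W,f([(147,126)]),.124)[0,:2]-o;p=plane(c,W,f([(287,206)]),.093)[0,:2]-o
for v in(l,p):print(v,np.linalg.norm(v),np.degrees(np.arctan2(v[1],v[0])))
E
```

```text
flange [[0.596, 0.1065], [0.5979, 0.0155], [0.5048, 0.0137], [0.5032, 0.104]] [0.5505 0.06  ] [0.09283756 0.09104554 0.09311555 0.09033766]
ringc [0.55098022 0.05884512 0.136     ]
[0.03062881 0.01903005] 0.036059212501975337 31.85318475299749
[ 0.00158222 -0.0389656 ] 0.03899771182047291 -87.67474584829684
```

Emit:
jog_arm(
  plan=[
    [0, 0, -0.04, -20, -15, -5, 1],
    [0, 0, -0.1, -55, -42, -15, 1],
    [0, 0, -0.18, -95, -73, -20, 1],
    [0, 0, -0.26, -140, -107, -25, 1],
    [0, 0, -0.34, -185, -141, -30, 1],
    [0, 0, -0.42, -230, -176, -30, 1],
    [0, 0, -0.5, -275, -210, -30, 1],
    [0, 0, -0.58, -320, -245, -30, 1],
    [0, 0, -0.66, -365, -279, -30, 1],
    [0, 0, -0.74, -410, -313, -30, 1],
    [0, 0, -0.82, -450, -344, -30, 1],
    [0, 0, -0.9, -480, -367, -30, 1],
  ],
)

```text
time: 1.35
ee_pos: [0.5208, 0.1061, 0.2526]
eef_rot: [-0.273, 0.962, 0.0, 0.0]
ft_force: [0.5, 0.4, -0.1]
width: 0.087
grip_force: 0.0
```

Emit:
jog_arm(
  plan=[
    [0, 0, 0, 0, 0, 0, 1],
    [0, 0, 0, 0, 0, 0, 1],
    [0, 0, 0, 0, 0, 0, 1],
  ],
)

```text
time: 1.65
ee_pos: [0.5197, 0.1091, 0.2523]
eef_rot: [-0.272, 0.962, 0.0, -0.0]
ft_force: [0.4, 0.3, 0.7]
width: 0.0865
grip_force: 0.0
```

```bash
python3 - <<'E'
from h import *
from bench import status,camera
s=status.read_state();c=camera("wrist");T=toolT(s)
print(s["time"],np.round(s["joint_positions"],3),np.round(s["ee_pos"],4),np.round(s["ft_force"],2));print(T[:3,:3].round(4).tolist())
c["W"]=T@c["mount"];np.savez("w1.npz",**c)
im=c["image"][:,:,::-1].copy();cv2.imwrite("pics/w1.png",np.clip(im*1.4,0,255).astype(np.uint8))
t=R.from_matrix(T[:3,:3]).inv().apply(np.array([.5507,.0595,.222])-s["ee_pos"]);print("tool shift",t*1000, "y dir",np.degrees(np.arctan2(T[1,1],T[0,1])))
E
```

```text
1.65 [-0.595  0.103  0.327  1.681 -0.034  1.364  1.86 ] [0.5197 0.1091 0.2523] [0.43 0.3  0.75]
[[-0.852, -0.5236, -0.0006], [-0.5236, 0.852, 0.0003], [0.0003, 0.0006, -1.0]]
tool shift [ -0.46141092 -58.4559996   30.26618356] y dir 121.57453254645219
```

View pics/w1.png

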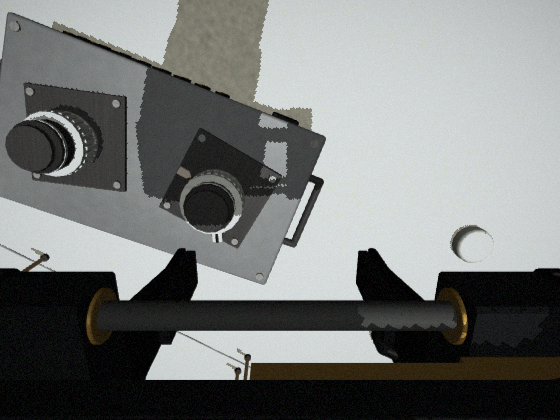

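The wrist view shows the port at about (212,190), its shell top at (209,208), its pointer at (183,174) and its lug line at (217,238).

```bash
python3 - <<'E'
from h import *
c=dict(np.load("w1.npz"));W=c["W"]
g=cv2.cvtColor(c["image"],cv2.COLOR_RGB2GRAY)
cr=cv2.resize(g[115:260,150:290],None,fx=4,fy=4,interpolation=cv2.INTER_CUBIC);cv2.imwrite("pics/w1z.png",np.clip(cr*2.0,0,255).astype(np.uint8))
fl=plane(c,W,[(203,128),(281,180),(238,248),(160,204)],.09)[:,:2];print(fl.round(4).tolist(),fl.mean(0))
print("shell",plane(c,W,[(209,208)],.155))
zm=c["z_map"];print(zm[208,209],zm[170,150])
E
```

```text
[[0.5046, 0.0181], [0.5087, 0.1077], [0.5954, 0.1077], [0.5944, 0.0159]] [0.55078419 0.0623503 ]
shell [[0.54725929 0.06142914 0.155     ]]
0.27085924 0.3320916
```

View pics/w1z.png

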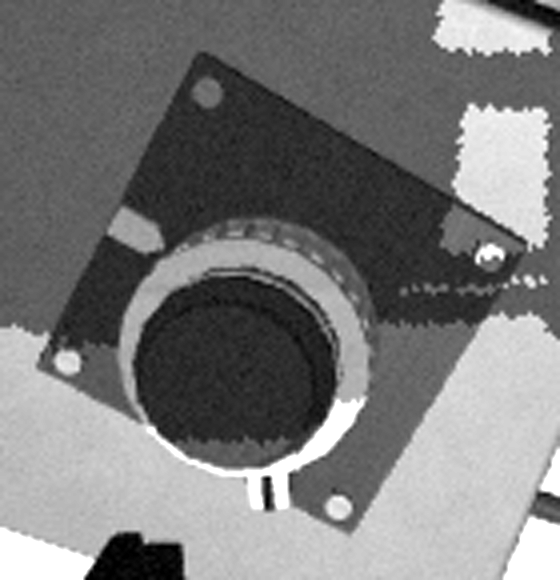

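The crop shows the flange corners at (202,52), (522,245), (350,533) and (40,365), the ring's outer circle centred at about (244,353), and the lug line at (267,490).

```bash
python3 - <<'E'
from h import *
c=dict(np.load("w1.npz"));W=c["W"]
f=lambda p:np.array(p)/4+[150-.4,115-.4]
fl=plane(c,W,f([(202,52),(522,245),(350,533),(40,365)]),.09)[:,:2];o=fl.mean(0);print(fl.round(4).tolist(),o)
print("ring",plane(c,W,f([(244,353)]),.136),"shell",plane(c,W,f([(228,380)]),.155))
l=plane(c,W,f([(267,492)]),.124)[0,:2]-o;p=plane(c,W,f([(138,232)]),.093)[0,:2]-o
for v in(l,p):print(v,np.linalg.norm(v),np.degrees(np.arctan2(v[1],v[0])))
E
```

```text
[[0.5057, 0.0156], [0.5056, 0.1047], [0.5957, 0.1068], [0.5965, 0.0164]] [0.55087529 0.06087816]
ring [[0.5496122  0.06010554 0.136     ]] shell [[0.54950362 0.06040251 0.155     ]]
[0.0304677  0.01974498] 0.036306266279105506 32.945763919616
[ 0.00066572 -0.0383067 ] 0.03831248900954555 -89.00438232233661
```

Emit:
jog_arm(
  plan=[
    [0, 0, 0, 0, -15, 10, 1],
    [0, 0, 0, 0, -35, 30, 1],
    [0, 0, 0, 0, -50, 50, 1],
    [0, 0, 0, 0, -57.5, 70, 1],
    [0, 0, 0, 0, -57.5, 80, 1],
    [0, 0, 0, 0, -57.5, 80, 1],
    [0, 0, 0, 0, -57.5, 80, 1],
    [0, 0, 0, 0, -57.5, 80, 1],
  ],
)

```text
time: 2.5
ee_pos: [0.5506, 0.0599, 0.1737]
eef_rot: [-0.272, 0.962, 0.0, 0.001]
ft_force: [0.1, -0.1, 0.6]
width: 0.0871
grip_force: 0.0
```

Emit:
jog_arm(
  plan=[
    [0, 0, 0, 0, 0, 15, 1],
    [0, 0, 0, 0, 0, 35, 1],
    [0, 0, 0, 0, 0, 52, 1],
    [0, 0, 0, 0, 0, 62.5, 1],
    [0, 0, 0, 0, 0, 62.5, 1],
    [0, 0, 0, 0, 0, 62.5, 1],
    [0, 0, 0, 0, 0, 62.5, 1],
  ],
)

```text
time: 3.2
ee_pos: [0.5509, 0.0592, 0.1111]
eef_rot: [-0.272, 0.962, 0.0, 0.001]
ft_force: [0.7, -0.3, 0.9]
width: 0.087
grip_force: 0.0
```

Emit:
jog_arm(
  plan=[
    [0, 0, 0, 0, 0, 0, 0.3],
    [0, 0, 0, 0, 0, 0, 0.2],
    [0, 0, 0, 0, 0, 0, 0.1],
    [0, 0, 0, 0, 0, 0, 0.1],
    [0, 0, 0, 0, 0, 0, 0.1],
    [0, 0, 0, 0, 0, 0, 0.1],
    [0, 0, 0, 0, 0, 0, 0.1],
    [0, 0, 0, 0, 0, 0, 0.1],
  ],
  squeeze=25,
)

```text
time: 4.0
ee_pos: [0.5499, 0.0597, 0.11]
eef_rot: [-0.272, 0.962, 0.0, -0.0]
ft_force: [-3.5, 4.4, 3.2]
width: 0.0556
grip_force: 25.0
```

Emit:
jog_arm(
  plan=[
    [0, 0, 0, 0, 1, 0, -0.2],
    [0, 0, 0.05, 0, 1, 0, -0.2],
    [0, 0, 0.1, 0, 1, 0, -0.2],
    [0, 0, 0.15, 0, 1, 0, -0.2],
    [0, 0, 0.2, 0, 1, 0, -0.2],
    [0, 0, 0.2, 0, 1, 1.5, -0.2],
    [0, 0, 0.2, 0, 1, 3, -0.2],
    [0, 0, 0.2, 0, 1, 3, -0.2],
  ],
)

```text
time: 4.8
ee_pos: [0.5499, 0.0598, 0.1085]
eef_rot: [-0.175, 0.985, 0.0, 0.0]
ft_force: [-10.3, 0.4, 18.0]
width: 0.0556
grip_force: 25.0
```

Emit:
jog_arm(
  plan=[
    [0, 0, 0, 0.5, 0, -2, -0.2],
    [0, 0, 0, 0.8, 0.2, -3, -0.2],
    [0, 0, 0.07, 0.8, 0.2, -3, -0.2],
    [0, 0, 0.14, 0.8, 0.2, -3, -0.2],
    [0, 0, 0.2, 0.8, 0.2, -3, -0.2],
    [0, 0, 0.2, 0.8, 0.2, -1.5, -0.2],
    [0, 0, 0.2, 0.8, 0.2, 0, -0.2],
    [0, 0, 0.2, 0.8, 0.2, 0, -0.2],
  ],
)

```text
time: 5.6
ee_pos: [0.5498, 0.06, 0.1085]
eef_rot: [-0.076, 0.997, 0.0, 0.001]
ft_force: [-4.0, 2.1, 15.5]
width: 0.0554
grip_force: 25.0
```

Still on the pin. I'll keep stepping.

Emit:
jog_arm(
  plan=[
    [0, 0, 0, 0, 0, -2, -0.2],
    [0, 0, 0, 0.3, 0.2, -3, -0.2],
    [0, 0, 0.07, 0.3, 0.2, -3, -0.2],
    [0, 0, 0.14, 0.3, 0.2, -3, -0.2],
    [0, 0, 0.2, 0.3, 0.2, -3, -0.2],
    [0, 0, 0.2, 0.3, 0.2, -1.5, -0.2],
    [0, 0, 0.2, 0.3, 0.2, 0, -0.2],
    [0, 0, 0.2, 0.3, 0.2, 0, -0.2],
  ],
)

```text
time: 6.4
ee_pos: [0.5498, 0.0601, 0.1085]
eef_rot: [0.024, 1.0, 0.001, 0.001]
ft_force: [-0.6, 2.2, 15.5]
width: 0.0552
grip_force: 25.0
```

Emit:
jog_arm(
  plan=[
    [0, 0, 0, 0, 0, -2, -0.2],
    [0, 0, 0, 0, 0.2, -3, -0.2],
    [0, 0, 0.07, 0, 0.2, -3, -0.2],
    [0, 0, 0.14, 0, 0.2, -3, -0.2],
    [0, 0, 0.2, 0, 0.2, -3, -0.2],
    [0, 0, 0.2, 0, 0.2, -1.5, -0.2],
    [0, 0, 0.2, 0, 0.2, 0, -0.2],
    [0, 0, 0.2, 0, 0.2, 0, -0.2],
  ],
)

```text
time: 7.2
ee_pos: [0.5497, 0.0604, 0.1074]
eef_rot: [0.123, 0.992, 0.0, 0.001]
ft_force: [5.0, 2.0, 4.9]
width: 0.0555
grip_force: 25.0
```

The z reading and the force (15.5 → 4.9 N) show the mouth is found. I'll press to the bottom.

Emit:
jog_arm(
  plan=[
    [0, 0, 0, 0, 0, 2, -0.2],
    [0, 0, 0, -0.3, 0, 4, -0.2],
    [0, 0, 0, -0.3, 0, 6, -0.2],
    [0, 0, 0, -0.3, 0, 8, -0.2],
    [0, 0, 0, -0.3, 0, 9.5, -0.2],
    [0, 0, 0, -0.3, 0, 10.5, -0.2],
    [0, 0, 0, -0.3, 0, 10.5, -0.2],
  ],
)

```text
time: 7.9
ee_pos: [0.5498, 0.0603, 0.098]
eef_rot: [0.124, 0.992, 0.001, 0.001]
ft_force: [-0.5, 2.6, 16.8]
width: 0.0549
grip_force: 25.0
```

Emit:
jog_arm(
  plan=[
    [0, 0, 0.08, 0, 0, 0, -0.2],
    [0, 0, 0.17, 0, 0, 0, -0.2],
    [0, 0, 0.26, 0, 0, 0, -0.2],
    [0, 0, 0.35, 0, 0, 0, -0.2],
    [0, 0, 0.44, 0, 0, 0, -0.2],
    [0, 0, 0.53, 0, 0, 0, -0.2],
    [0, 0, 0.62, 0, 0, 0, -0.2],
    [0, 0, 0.7, 0, 0, 0, -0.2],
    [0, 0, 0.8, 0, 0, 0, -0.2],
    [0, 0, 0.9, 0, 0, 0, -0.2],
    [0, 0, 1.0, 0, 0, 0, -0.2],
    [0, 0, 1.0, 0, 0, 0, -0.2],
  ],
)

```text
time: 9.1
ee_pos: [0.5503, 0.0609, 0.098]
eef_rot: [0.585, 0.811, 0.001, 0.001]
ft_force: [1.1, 4.5, 13.5]
width: 0.0554
grip_force: 25.0
```

```bash
python3 - <<'E'
from h import *
from bench import status
s=status.read_state();T=toolT(s);print(np.degrees(np.arctan2(T[1,1],T[0,1])),s["torque"],s["ft_force"],np.round(s["joint_positions"],2))
E
```

```text
18.336093581957833 [ 0.8454881  -0.18223926 -0.00910394] [ 1.07124886  4.5434251  13.48436041] [-0.73  0.32  0.64  1.83 -0.22  1.06  0.31]
```

Emit:
jog_arm(
  plan=[
    [0, 0, 0.06, 0, 0, 0, -0.2],
    [0, 0, 0.12, 0, 0, 0, -0.2],
    [0, 0, 0.18, 0, 0, 0, -0.2],
    [0, 0, 0.24, 0, 0, 0, -0.2],
    [0, 0, 0.29, 0, 0, 0, -0.2],
    [0, 0, 0.34, 0, 0, 0, -0.2],
    [0, 0, 0.38, 0, 0, 0, -0.2],
    [0, 0, 0.42, 0, 0, 0, -0.2],
    [0, 0, 0.42, 0, 0, 0, -0.2],
  ],
)

```text
time: 10.0
ee_pos: [0.5507, 0.0609, 0.098]
eef_rot: [0.741, 0.672, 0.002, 0.001]
ft_force: [3.3, 4.6, 13.4]
width: 0.0555
grip_force: 25.0
```

```bash
python3 - <<'E'
from h import *
from bench import status
s=status.read_state();T=toolT(s);print(np.degrees(np.arctan2(T[1,1],T[0,1])),s["torque"],s["ft_force"],np.round(s["joint_positions"],2))
E
```

```text
-5.600059438978444 [ 0.84395048 -0.47898831  0.0303418 ] [ 3.34804701  4.60369971 13.44043252] [-0.79  0.33  0.71  1.83 -0.25  1.06 -0.08]
```

Emit:
jog_arm(
  plan=[
    [0, 0, 0.06, 0, 0, 0, -0.2],
    [0, 0, 0.12, 0, 0, 0, -0.2],
    [0, 0, 0.15, 0, 0, 0, -0.2],
    [0, 0, 0.15, 0, 0, 0, -0.2],
  ],
)

```text
time: 10.4
ee_pos: [0.5502, 0.0596, 0.0976]
eef_rot: [0.789, 0.615, 0.001, 0.001]
ft_force: [2.0, -0.0, 10.7]
width: 0.0553
grip_force: 25.0
```

```bash
python3 - <<'E'
from h import *
from bench import status,camera
s=status.read_state();T=toolT(s);print(np.degrees(np.arctan2(T[1,1],T[0,1])),s["torque"],s["ft_force"],np.round(s["joint_positions"],2))
c=camera("wrist");c["W"]=T@c["mount"];np.savez("w2.npz",**c);cv2.imwrite("pics/w2.png",np.clip(c["image"][:,:,::-1]*1.6,0,255).astype(np.uint8))
E
```

```text
-14.150928996053533 [-0.09884238 -0.52436387  0.83653732] [ 2.01088275 -0.04424563 10.70950216] [-0.81  0.34  0.74  1.84 -0.26  1.06 -0.22]
```

View pics/w2.png

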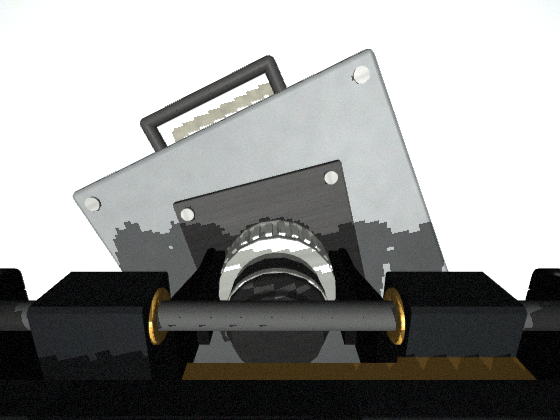

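The wrist view shows the fingers still on the ring at about (275,260). The z moment jumped to 0.84 N m, so the ring is at the end stop. I'll release and rise.

Emit:
jog_arm(
  plan=[
    [0, 0, 0, 0, 0, 0, 0.4],
    [0, 0, 0, 0, 0, 0, 1],
    [0, 0, 0, 0, 0, 0, 1],
    [0, 0, 0, 0, 0, 0, 1],
    [0, 0, 0, 0, 0, 0, 1],
    [0, 0, 0, 0, 0, 0, 1],
  ],
)

```text
time: 11.05
ee_pos: [0.5487, 0.06, 0.0964]
eef_rot: [0.789, 0.614, -0.0, -0.0]
ft_force: [0.5, 0.8, -0.1]
width: 0.0856
grip_force: 0.0
```

Emit:
jog_arm(
  plan=[
    [0, 0, 0, 0, 0, -10, 1],
    [0, 0, 0, 0, 0, -35, 1],
    [0, 0, 0, 0, 0, -65, 1],
    [0, 0, 0, 0, 0, -95, 1],
    [0, 0, 0, -30, 0, -125, 1],
    [0, 0, 0, -60, 0, -140, 1],
    [0, 0, 0, -90, 0, -140, 1],
    [0, 0, 0, -110, 0, -140, 1],
    [0, 0, 0, -110, 0, -140, 1],
    [0, 0, 0, -110, 0, -140, 1],
    [0, 0, 0, -110, 0, -140, 1],
  ],
)

```text
time: 12.15
ee_pos: [0.522, -0.0454, 0.2367]
eef_rot: [0.789, 0.614, 0.0, -0.0]
ft_force: [-0.1, 0.5, 0.3]
width: 0.0871
grip_force: 0.0
```

```bash
python3 - <<'E'
from h import *
from bench import status,camera
s=status.read_state();T=toolT(s);print(s["time"],s["width"],s["ee_pos"],s["ft_force"])
c=camera("wrist");c["W"]=T@c["mount"];np.savez("w3.npz",**c);a=np.clip(c["image"][:,:,::-1]*1.3,0,255).astype(np.uint8)
t=camera("top")["image"][165:230,205:340,::-1];t=cv2.resize(t,(560,270),interpolation=cv2.INTER_CUBIC)
o=np.vstack([a[:330],t]);cv2.imwrite("pics/w3.png",o)
E
```

```text
12.15 0.08709224236815931 [ 0.52199344 -0.04543852  0.23666064] [-0.11765806  0.45151004  0.31143662]
```

View pics/w3.png

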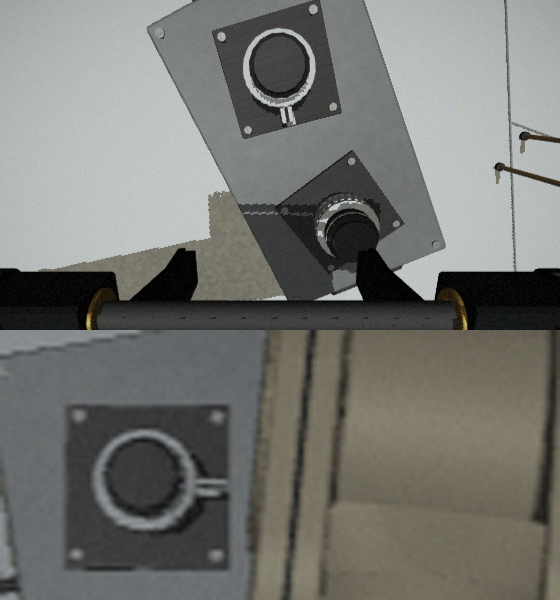

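The picture shows the lug at (288,115), over the pointer. I'll check the ring's height and the lug's angle numerically.

```bash
python3 - <<'E'
from h import *
c=dict(np.load("w3.npz"));W=c["W"];zm=c["z_map"]
v,u=np.mgrid[0:140,210:345];z=zm[0:140,210:345]
P=np.stack([(u-c["cx"])/c["fx"]*z,(v-c["cy"])/c["fy"]*z,z],-1)@W[:3,:3].T+W[:3,3]
o=np.array([.5502,.0602]);d=P[...,:2]-o;r=np.hypot(*np.moveaxis(d,-1,0));a=np.degrees(np.arctan2(d[...,1],d[...,0]))
ok=z>0
for n,lo,hi in(("shell",0,.018),("ring",.0235,.0265),("flange",.047,.058)):
    m=ok&(r>lo)&(r<hi);print(n,m.sum(),np.percentile(P[m][:,2],[25,50,75]).round(4))
m=ok&(r>.032)&(r<.040)&(P[...,2]>.105);print("lug",m.sum(),np.median(P[m][:,2]),a[m].mean(),a[m].min(),a[m].max())
E
```

```text
shell 2378 [0.1539 0.1544 0.1549]
ring 676 [0.1272 0.1277 0.1282]
flange 4883 [0.0844 0.0853 0.0893]
lug 125 0.11560354104880294 -91.26096907087157 -99.24808272145428 -82.46331514785538
```

The ring top is at 0.128 m, 8 mm lower than at the start, and the lug is at -91°, over the pointer. It is locked.

```bash
python3 -c "
from bench import order;print(order.close_job())"
```

```text
the job is handed in; nothing more can be done
None
```

The unlocked ring is pressed down, turned clockwise to its stop and sprung up into its lock notch with the lug over the pointer; the job was handed in after about 12 s, with the locked plug and the loose bench items never touched.

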